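# Lock the stop bolt of the card slitter and shut its guard door

### The job

The stop bolt of the pattern-card slitter is already set: lock it by running the hexagonal jam nut down the thread (clockwise from above) until it is tight against the fixed threaded boss, without turning the bolt. Then push the slitter's guard door fully shut, so that it sits home on its roller catch, and leave the tools lying around it alone.

Things in the scene. Friction and masses are not known exactly. Their poses are not given: they have to be found in the camera images.
- slitter: Grey bench card slitter, fixed. Origin on the table under the bolt axis, z up. Base 12 mm thick. Open-topped bay round the bolt: x -85 to 86, y -85 to 89 mm, walls 55 mm high at +x and +y; roller housing from y = -109 mm on, up to 93 mm high; guard door at -x. The threaded boss is 32 mm in diameter under the nut (wider below z = 34 mm); its flat top, the nut's seat, is at z = 70 mm.
- nut_center (a point): Centre (half-way up) of the steel hexagonal jam nut, on the vertical bolt axis: 40 mm across flats (46 mm across corners), 18 mm high, z of the point = 79 mm when seated. The nut's x axis is square to one pair of flats; the other pairs are at 60 and 120 degrees from it. Free of obstacles above the bay walls apart from the bolt through it.
- nut (a joint): Turn of the jam nut, rad: 0 = seated tight on the boss (hard stop), negative = backed off; starts 2.4 to 4.6 rad backed off, 3 to 6 mm above its seat. Grows as the nut turns clockwise seen from above; a full turn moves it 8 mm along the thread (1.27 mm a radian). It turns stiffly (about 0.12 N m) and stays where it is left.
- bolt_corner (a point): A top corner of the stop bolt's square end (16 x 16 mm, 11 mm off the bolt axis), z = 114 mm: the highest point inside the bay. The bolt is a 24 mm threaded stud standing up through the nut; it turns easily and must keep its setting.
- gate_hinge (a point): On the vertical hinge axis of the guard door, at half the door's height (z = 54 mm). The axis stands at x = -89, y = 85 mm in the slitter's frame. The fixed post that carries the roller catch stands by the shut door's free edge, at x = -95, y = -105 mm, 55 mm high.
- gate_push (a point): On the guard door's outer face, 110 mm from the hinge axis, 54 mm above the table: a good place to push. The door is an aluminium panel 8 mm thick reaching 166 mm from the hinge, z = 14 to 92 mm. The point turns with the door: its -x axis is the outward normal (push along +x), its -y axis runs from hinge to free edge.
- gate (a joint): Opening of the guard door, rad: 0 = fully shut on its stop, positive = swung outwards from the bay; starts 0.75 to 1.15 open, stays where it is left. Shutting turns it anticlockwise seen from above. In the last 0.08 rad the nose on its free edge must be pushed past a sprung roller (some 5 to 9 N at the push point), which then holds the door home.
- dispenser: Tape dispenser, 125 x 56 x 91 mm, loose, behind the slitter (+x side in its frame). Leave alone. Origin under its centre.
- bobbin: Empty wooden thread reel, 44 mm in diameter, 55 mm high, standing loose behind the slitter. Leave alone. Origin under its centre.
- pot: Black pen pot, 68 mm in diameter, 85 mm high with pens up to 140 mm, loose, behind the slitter. Leave alone. Origin under its centre.
- straightedge: Aluminium straightedge lying flat and loose in front of the slitter beyond the door's swing, 32 x 300 x 6 mm (length along its y). Leave alone. Origin under its centre.

How it is judged:
By the outcome, as a careful person would: the job done as asked, in the order asked, and still so for the second after the job is handed in, with the robot touching nothing.
It also fails if it takes over 67 s, if anything falls off the work surface, if the arm or the gripper's body presses on something with over 40 N, if the wrist force passes 120 N, or if a joint passes its speed limit or range.

### The arm

A 7-joint arm with a two-finger parallel gripper is mounted at the origin on the work surface. World frame = base frame: x ahead of the robot, y to its left, z up, the work surface at z = 0. Lengths are in m, angles in rad, forces in N, time in s.
With the tool pointing down it reaches from about 0.425 to 0.925 m from the base axis. Payload 6.8 kg.
Tool frame: the origin (TCP) lies midway between the tips of the shut fingers; the grasp point (between the pads) lies 19 mm behind it; x points along the fingers, z is the direction in which the jaws open and shut, and the axes are right-handed (so a half turn about x gives the same grasp; the last joint's range is limited). The gripper opens to 85 mm and grips with 20 to 120 N. Pads are 22 mm wide; open, the fingers measure 114 mm over their backs; the gripper's body (76 mm by 85 mm) begins 54 mm behind the grasp point. The pads swing forward as they close: fully open they stand 13 mm farther back than shut.
Start: joints at [1.03, 0.477, 0.022, 1.555, -0.011, 1.109, -0.083], TCP at [0.283, -0.613, 0.231] pointing down, gripper open.
Joint ranges: [-2.96, 2.96], [-0.34, 2.1], [-1.41, 1.46], [0.24, 2.44], [-1.37, 4.51], [0.17, 1.92], [-2.96, 2.96]. Speed limits (rad/s): [2.39, 2.39, 3.14, 3.14, 3.14, 3.14, 3.14].

### API

Orientations are given as a unit quaternion [w, x, y, z].
In Python, from station import bot gives the robot as it stands. The module is installed in compiled form; this text tells all that it offers.
- The arm moves only by the shell command python3 -m jog 'ROWS' [FORCE]. ROWS is text: rows parted by semicolons, each of 7 numbers parted by spaces: the shift along the tool's x, y, z in mm, then the turn, a rotation vector about the tool's x, y, z in units of 6 degrees (1.0 is 6 degrees), then the finger opening in mm, from 0 to 85.4. A call has 1 to 5 rows; each row shifts and turns the commanded pose from where the row before left it, along the tool's axes as they then stand; what a row does not reach is not made up. A row lasts 1/10 s, in which the tool goes at most 50 mm and 8.59 degrees, less where a joint would pass 70% of its speed; a pose out of reach is approached as far as the arm can. A call with a gripper value outside its range is refused whole. The fingers move at their own pace and stop on an object; FORCE is the grip in N (left out, the last holds). Time passes only in rows, so rows that do not move let the fingers close. It gives the time, the measured TCP pose, the force and the opening at its end, in the units of the state.
- bot.get_obs(): the state, without advancing time (a new reading comes with each control period).
- bot.read_camera(name): name is "side" or "top" or "wrist"; returns (picture, depth): 480x640x3 uint8, red, green, blue; 480x640 float32, m along the optical axis (not along the pixel's ray), 0 where there is no reading.
- bot.calibration(name): a dict with "fx", "fy", "cx", "cy" (pixels), "T" (4x4, takes a point from camera to world coordinates). Camera axes: x right, y up, looking along -z (the intrinsics and any distortion apply to the point x, -y, -z); pixel columns grow to the right and rows downward; lengths in m; the calibration is good to about 2 mm. A picture is of the moment at which its call begins: read the wrist's pose just before it. calibration takes no time and is no camera call; for the wrist camera it gives the pose at the moment of the call.
- bot.hand_in(): hands the job in, once; it reports no verdict.
The state is a dict: "t": time; "q": joint angles; "joint_vel": joint speeds; "joint_torque": joint torques, N m; "eef_pos": TCP position; "tool_rot": TCP orientation; "contact_force": force on the tool from outside, world axes, zero at the start; "torque": the same for the moment, N m; "gripper_width": opening from 0.0 (shut) to 1.0 (fully open).
Only numpy, scipy, OpenCV 4.12 (cv2) and the standard library are available. Lean on these libraries where they do the work, as an engineer would, in place of code of your own. Each camera call takes 0.05 s, during which the arm holds its last target.

## Working session

There is one attempt and no reset: what is moved stays moved. The work goes in short steps, Python scripts to look and compute and a shell command to move; the robot and the scene stay as the last step left them, time stands still between calls to the robot, and variables do not carry over. Pictures are saved under pics/ and viewed, and the job is handed in when it is done.

```bash
mkdir -p pics; ls
python3 - <<'E'
from station import bot
import cv2,numpy as np,pickle
o=bot.get_obs();print({k:np.round(v,3) for k,v in o.items()})
for n in["top","side","wrist"]:
    c=bot.calibration(n);p,d=bot.read_camera(n)
    pickle.dump((c,p,d),open(f"{n}0.pkl","wb"));cv2.imwrite(f"pics/{n}0.png",p[:,:,::-1])
    print(n,{k:np.round(v,3) for k,v in c.items()})
E
```

```text
pics
{'t': np.float64(0.0), 'q': array([ 1.03 ,  0.478,  0.022,  1.556, -0.011,  1.109, -0.083]), 'joint_vel': array([-0.   , -0.001, -0.001,  0.001,  0.001, -0.001,  0.001]), 'joint_torque': array([ 0.0000e+00, -5.9645e+01,  1.6080e+00, -2.8120e+01,  1.2000e-02,
        9.0000e-03,  0.0000e+00]), 'eef_pos': array([ 0.283, -0.612,  0.23 ]), 'tool_rot': array([ 0.595,  0.381,  0.596, -0.381]), 'contact_force': array([-0.425, -0.449,  0.045]), 'torque': array([ 0.063,  0.049, -0.02 ]), 'gripper_width': np.float64(0.997)}
top {'fx': np.float64(610.862), 'fy': np.float64(610.862), 'cx': np.float64(315.743), 'cy': np.float64(247.993), 'T': array([[ 1.060e-01,  9.740e-01, -2.020e-01,  4.000e-01],
       [-9.940e-01,  1.040e-01, -2.300e-02, -2.600e-02],
       [-1.000e-03,  2.030e-01,  9.790e-01,  1.182e+00],
       [ 0.000e+00,  0.000e+00,  0.000e+00,  1.000e+00]])}
side {'fx': np.float64(519.489), 'fy': np.float64(519.489), 'cx': np.float64(329.103), 'cy': np.float64(253.501), 'T': array([[-0.975,  0.146, -0.165,  0.489],
       [-0.221, -0.647,  0.729,  0.623],
       [ 0.   ,  0.748,  0.664,  0.679],
       [ 0.   ,  0.   ,  0.   ,  1.   ]])}
wrist {'fx': np.float64(394.671), 'fy': np.float64(394.671), 'cx': np.float64(317.857), 'cy': np.float64(242.911), 'T': array([[ 0.419,  0.863,  0.283,  0.355],
       [-0.908,  0.399,  0.13 , -0.58 ],
       [-0.001, -0.312,  0.95 ,  0.374],
       [ 0.   ,  0.   ,  0.   ,  1.   ]])}
```

View pics/top0.png

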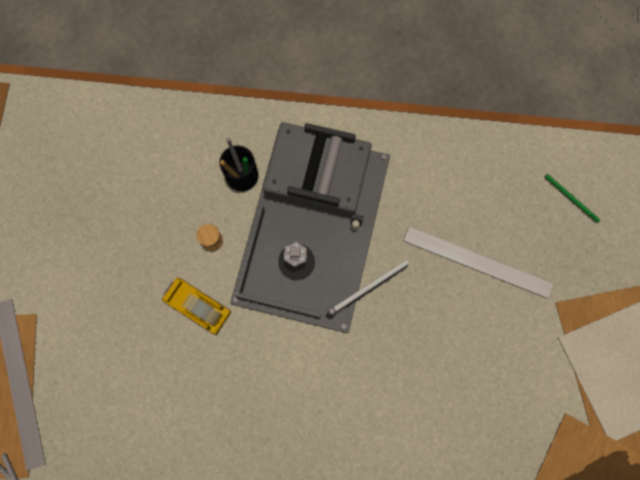

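View pics/side0.png

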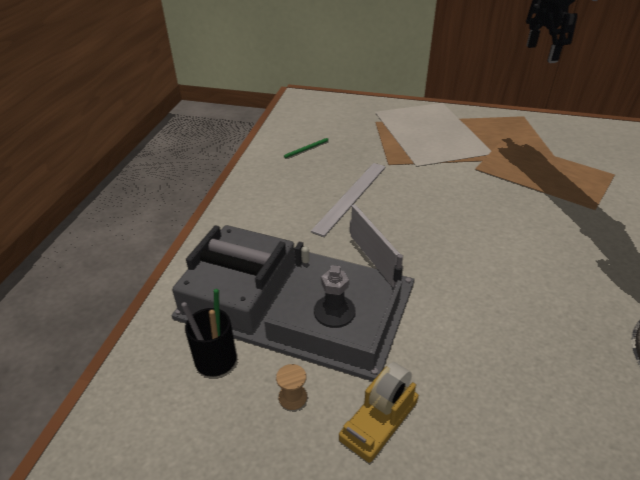

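View pics/wrist0.png

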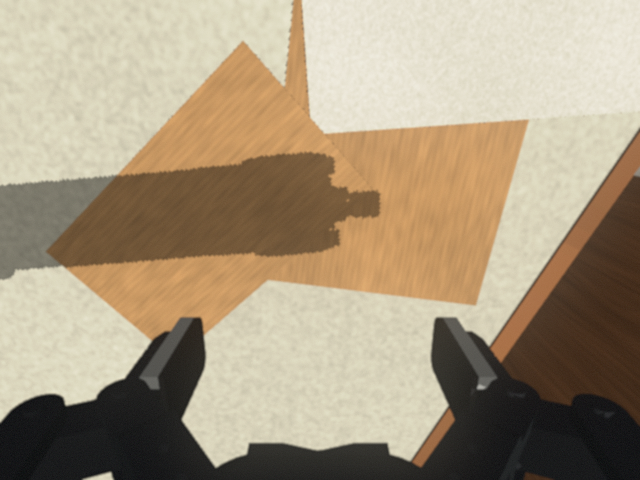

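The top view shows the nut and bolt at about (295,254), the door from its hinge at (330,312) to its free edge at (407,264), the straightedge from (407,235) to (550,290), and pot, bobbin and dispenser on the left. I'll zoom in and measure.

```bash
cat > h.py <<'E'
import numpy as np,cv2,pickle
def cloud(c,d):
    v,u=np.mgrid[0:d.shape[0],0:d.shape[1]]
    P=np.stack([(u-c["cx"])/c["fx"]*d,-(v-c["cy"])/c["fy"]*d,-d],-1)
    return P@c["T"][:3,:3].T+c["T"][:3,3]
def ray(c,u,v,z):
    r=np.array([(u-c["cx"])/c["fx"],-(v-c["cy"])/c["fy"],-1.]);r=c["T"][:3,:3]@r;o=c["T"][:3,3]
    return o+r*(z-o[2])/r[2]
def proj(c,P):
    q=(np.atleast_2d(P)-c["T"][:3,3])@c["T"][:3,:3]
    return np.stack([c["cx"]-q[:,0]/q[:,2]*c["fx"],c["cy"]+q[:,1]/q[:,2]*c["fy"]],1)
E
python3 - <<'E'
from h import *
for n,(x0,y0,x1,y1) in dict(top=(225,115,425,335),side=(170,200,420,380)).items():
    c,p,d=pickle.load(open(n+"0.pkl","rb"));P=cloud(c,d)
    k=3 if n=="side" else 2.7
    cr=cv2.resize(p[y0:y1,x0:x1],None,fx=k,fy=k,interpolation=cv2.INTER_CUBIC);cr=np.clip(cr*1.6,0,255).astype(np.uint8)
    cv2.imwrite(f"pics/{n}0z.png",cr[:,:,::-1])
    print(n,np.isfinite(d).mean(),(d>0).mean())
    if n=="top":
        for uv in [(295,247),(295,254),(295,264),(330,312),(370,288),(405,265),(300,210),(360,240),(200,400),(247,250)]: print(uv,np.round(P[uv[1],uv[0]],3))
        m=(P[...,2]>.108)&(P[...,2]<.122);m[:240]=0;m[275:]=0;ys,xs=np.nonzero(m);print(len(xs),xs.mean(),ys.mean(),P[m].mean(0))
    else:
        for uv in [(335,268),(335,285),(400,260),(370,240),(334,310)]: print(uv,np.round(P[uv[1],uv[0]],3))
E
```

```text
top 1.0 0.9960807291666667
(295, 247) [0.618 0.036 0.115]
(295, 254) [0.605 0.034 0.114]
(295, 264) [0.591 0.034 0.091]
(330, 312) [ 0.511 -0.038  0.095]
(370, 288) [ 0.564 -0.107  0.075]
(405, 265) [ 0.613 -0.167  0.078]
(300, 210) [0.713 0.04  0.014]
(360, 240) [ 0.666 -0.084  0.01 ]
(200, 400) [0.33  0.187 0.001]
(247, 250) [0.615 0.129 0.051]
81 294.0 251.0 [0.61031868 0.03672315 0.11379685]
side 1.0 0.996044921875
(335, 268) [0.613 0.034 0.114]
(335, 285) [0.609 0.051 0.094]
(400, 260) [ 0.516 -0.039  0.086]
(370, 240) [ 0.578 -0.111  0.06 ]
(334, 310) [0.611 0.05  0.034]
```

View pics/top0z.png

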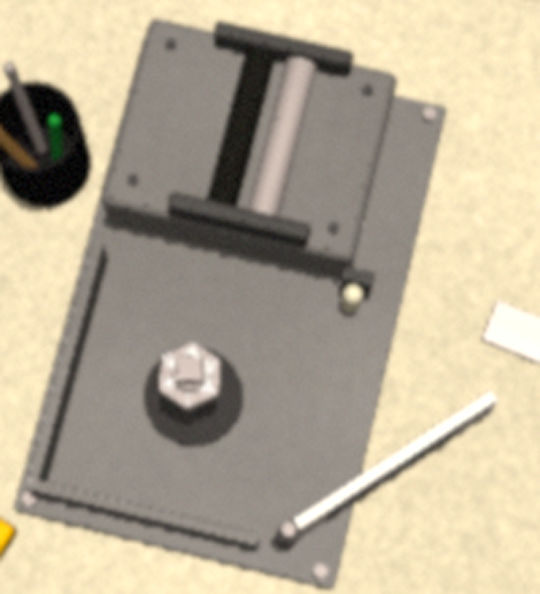

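View pics/side0z.png

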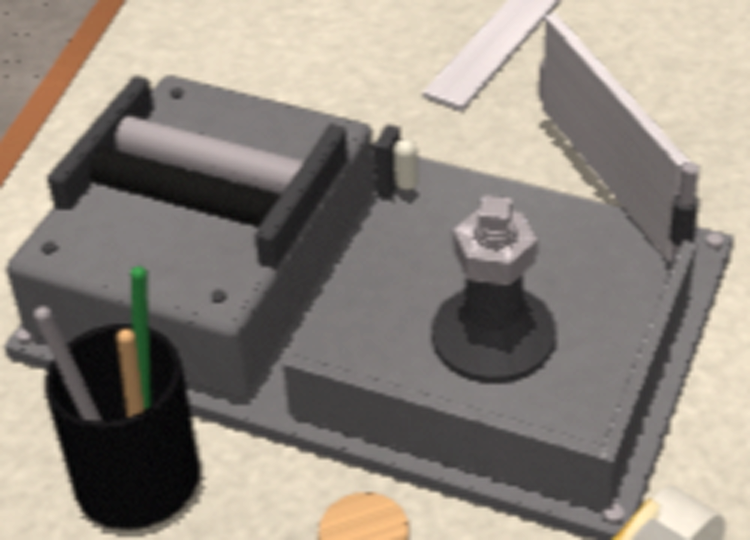

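```bash
cat >> h.py <<'E'
from scipy.spatial.transform import Rotation as Ro
def toolR(o): w,x,y,z=o["tool_rot"];return Ro.from_quat([x,y,z,w])
def delta(o,pos,R=None):
    T=toolR(o);print("TCP",np.round(o["eef_pos"],4),"t",round(float(o["t"]),2),"q",np.round(o["q"],2));print("axes x,y,z cols:\n",np.round(T.as_matrix(),3))
    print("shift mm tool:",np.round(1000*T.inv().apply(np.array(pos)-o["eef_pos"]),1))
    if R is not None: print("rotvec tool units:",np.round(np.degrees((T.inv()*R).as_rotvec())/6,2))
E
python3 - <<'E'
from h import *
from station import bot
c,p,d=pickle.load(open("top0.pkl","rb"));z=lambda u,v:(u/2.7+225-.3,v/2.7+115-.3)
ax=ray(c,*z(190,370),.114)[:2];hg=ray(c,*z(287,527),.096)[:2]
print("axis",ax,"hinge",hg,"dist",np.hypot(*(hg-ax)))
v=hg-ax;print("yaw from hinge",np.degrees(np.arctan2(v[1],v[0])-np.arctan2(85,-89))%360)
pts=[ray(c,*z(*q),.012)[:2] for q in [(17,512),(332,588),(445,103)]]
print(np.round(pts,3));
e=pts[1]-pts[0];print("edge -x dir angle",np.degrees(np.arctan2(e[1],e[0]))+180);e=pts[1]-pts[2];print("edge +y dir yaw",np.degrees(np.arctan2(e[1],e[0]))-90)
hx=np.array([ray(c,*z(*q),.093)[:2] for q in [(188,342),(218,355),(221,388),(188,410),(160,395),(160,358)]]);print("nut ctr",hx.mean(0));w=hx-hx.mean(0);print(np.hypot(*w.T),np.degrees(np.arctan2(w[:,1],w[:,0]))%60)
fe=ray(c,*z(491,398),.092)[:2];dv=fe-hg;print("free edge",fe,np.hypot(*dv),np.degrees(np.arctan2(dv[1],dv[0])))
for q in [(409,232),(405,240),(551,290),(548,297)]:print(np.round(ray(c,*q,.006),3))
delta(bot.get_obs(),[.611,.036,.231])
E
```

```text
axis [0.60914383 0.0346624 ] hinge [ 0.51465814 -0.03973647] dist 0.12026112102990015
yaw from hinge 81.90029785373099
[[ 0.514  0.151]
 [ 0.484 -0.077]
 [ 0.852 -0.126]]
edge -x dir angle 82.57971970482232
edge +y dir yaw 82.30630768031139
nut ctr [0.61006666 0.03605033]
[0.02246969 0.02357999 0.02333229 0.02418975 0.02396984 0.02281143] [ 8.50567578 10.92120075 12.90128734  4.62706338 11.70722604  6.07531229]
free edge [ 0.61579211 -0.16724438] 0.16274626849906926 -51.580013638932236
[ 0.694 -0.179  0.006]
[ 0.677 -0.172  0.006]
[ 0.608 -0.461  0.006]
[ 0.593 -0.455  0.006]
TCP [ 0.2829 -0.6124  0.2306] t 0.15 q [ 1.03  0.48  0.02  1.56 -0.01  1.11 -0.08]
axes x,y,z cols:
 [[-0.001  0.908  0.419]
 [ 0.001  0.419 -0.908]
 [-1.    -0.    -0.001]]
shift mm tool: [ 1.000e-01  5.698e+02 -4.509e+02]
```

The hinge lies 120 mm from the bolt axis (123 mm expected). Three estimates of the slitter yaw agree at about 82.3°, and the door is about 0.77 rad open. Now I move above the nut.

```bash
python3 -m jog '0 38 -30 0 0 0 85;0 38 -30 0 0 0 85;0 38 -30 0 0 0 85;0 38 -30 0 0 0 85;0 38 -30 0 0 0 85' && python3 -m jog '0 38 -30 0 0 0 85;0 38 -30 0 0 0 85;0 38 -30 0 0 0 85;0 38 -30 0 0 0 85;0 38 -30 0 0 0 85'
```

```text
t: 0.65
eef_pos: [0.3932, -0.395, 0.2312]
tool_rot: [0.596, 0.381, 0.596, -0.381]
contact_force: [1.0, 0.6, 0.0]
gripper_width: 0.995
t: 1.15
eef_pos: [0.5027, -0.1792, 0.2313]
tool_rot: [0.596, 0.381, 0.596, -0.381]
contact_force: [0.9, -0.1, -0.5]
gripper_width: 0.992
```

```bash
python3 -m jog '0 38 -30 0 0 0 85;0 38 -30 0 0 0 85;0 38 -30 0 0 0 85;0 38 -30 0 0 0 85;0 38 -30 0 0 0 85'
python3 - <<'E'
from h import *
from station import bot
delta(bot.get_obs(),[.610,.0355,.231])
E
```

```text
t: 1.65
eef_pos: [0.6123, 0.0365, 0.2311]
tool_rot: [0.596, 0.381, 0.596, -0.381]
contact_force: [1.0, -0.4, 0.6]
gripper_width: 0.998
TCP [0.6123 0.0365 0.2311] t 1.65 q [ 0.06  0.39 -0.29  1.69  0.12  1.07 -1.41]
axes x,y,z cols:
 [[-0.     0.908  0.419]
 [-0.     0.419 -0.908]
 [-1.    -0.     0.   ]]
shift mm tool: [ 0.1 -2.5 -0.1]
```

Run:
```python
from h import *
from station import bot
c=bot.calibration("wrist");p,d=bot.read_camera("wrist");pickle.dump((c,p,d),open("wrist1.pkl","wb"));cv2.imwrite("pics/wrist1.png",p[:,:,::-1])
```

```text
(no output)
```

View pics/wrist1.png

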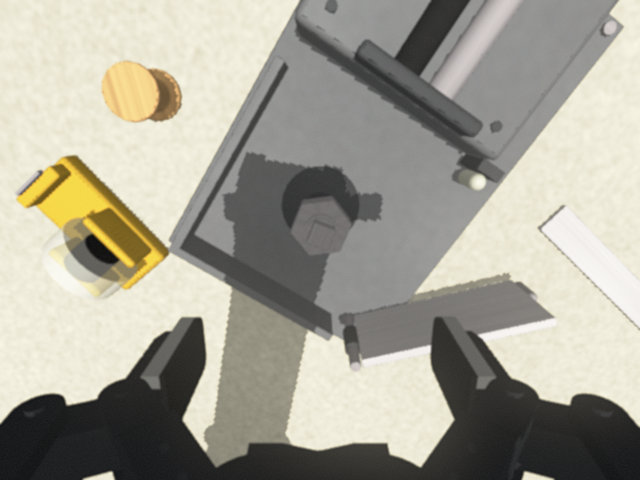

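The nut shows clearly at about (320,225), in the gripper's shadow. I'll measure its top face from the depth.

```bash
cat > nut.py <<'E'
from h import *
def nut(c,p,d,pr=True,ctr=(.611,.0355)):
    P=cloud(c,d);r=np.hypot(P[...,0]-ctr[0],P[...,1]-ctr[1])
    m=(r<.032)&(P[...,2]>.084)
    zz=P[...,2][m&(r>.013)&(P[...,2]<.1)];h,e=np.histogram(zz,np.arange(.084,.1,.001));zt=np.median(zz[abs(zz-e[h.argmax()])<.002])
    mt=m&(P[...,2]>zt-.0025)&(P[...,2]<zt+.004)
    sq=m&(P[...,2]>.110)
    mm=(m&(P[...,2]>zt-.003)).astype(np.uint8)
    S=P[sq][:,:2]
    rs=cv2.minAreaRect((S*1e4).astype(np.float32))
    Q=P[mt][:,:2];hull=cv2.convexHull((Q*1e4).astype(np.float32))[:,0]/1e4
    # widths vs direction -> flats directions
    a=np.radians(np.arange(0,180,1));w=np.ptp(hull@np.stack([np.cos(a),np.sin(a)]),axis=0)
    f=[w[(k+np.array([0,60,120]))%180].sum() for k in range(60)];k=int(np.argmin(f))
    mid=(hull.max(0)+hull.min(0))/2
    B=[];
    for kk in (k,k+60,k+120):
        n=np.array([np.cos(np.radians(kk)),np.sin(np.radians(kk))]);s=hull@n;B.append(((s.max()+s.min())/2,n,np.ptp(s)))
    cen=np.linalg.lstsq(np.array([b[1] for b in B]),np.array([b[0] for b in B]),rcond=None)[0]
    print("ztop",zt,"flat normal mod60",k,"widths",np.round([b[2] for b in B],4),"centre",np.round(cen,4),"n",mt.sum())
    print("square ctr",np.array(rs[0])/1e4,"size",np.array(rs[1])/1e4,"ang mod90",rs[2]%90,"z",np.median(P[sq][:,2]),"n",sq.sum())
    return P,mm
E
python3 - <<'E'
from nut import *
for n in ["wrist1","top0","side0"]:
    c,p,d=pickle.load(open(n+".pkl","rb"));print(n);nut(c,p,d)
c,p,d=pickle.load(open("wrist1.pkl","rb"));print(np.round(cloud(c,d)[215:245:5,300:345:6,2],3))
cr=cv2.resize(p[150:270,250:390],None,fx=5,fy=5,interpolation=cv2.INTER_CUBIC);cv2.imwrite("pics/w1z.png",np.clip(cr*2.,0,255).astype(np.uint8)[:,:,::-1])
E
```

```text
wrist1
ztop 0.09478579909082413 flat normal mod60 32 widths [0.0404 0.04   0.0402] centre [0.6125 0.0337] n 1558
square ctr [0.61597554 0.0377687 ] size [0.02893875 0.05392393] ang mod90 24.792959213256836 z 0.31277496399474014 n 9266
top0
ztop 0.09228666772002692 flat normal mod60 32 widths [0.0404 0.0397 0.0399] centre [0.6106 0.0364] n 248
square ctr [0.61034858 0.03672871] size [0.01542112 0.01442529] ang mod90 6.584994316101074 z 0.11389825924921482 n 77
side0
ztop 0.09318359118758035 flat normal mod60 33 widths [0.0402 0.0412 0.0398] centre [0.6127 0.035 ] n 244
square ctr [0.61279351 0.03496428] size [0.01550896 0.0183096 ] ang mod90 4.55542516708374 z 0.11376589820963906 n 86
[[0.096 0.095 0.096 0.102 0.102 0.096 0.095 0.095]
 [0.095 0.094 0.105 0.107 0.105 0.102 0.095 0.094]
 [0.095 0.102 0.112 0.115 0.113 0.107 0.098 0.096]
 [0.095 0.105 0.116 0.115 0.115 0.115 0.103 0.096]
 [0.096 0.106 0.117 0.115 0.117 0.115 0.103 0.095]
 [0.095 0.094 0.116 0.116 0.116 0.115 0.094 0.095]]
```

View pics/w1z.png

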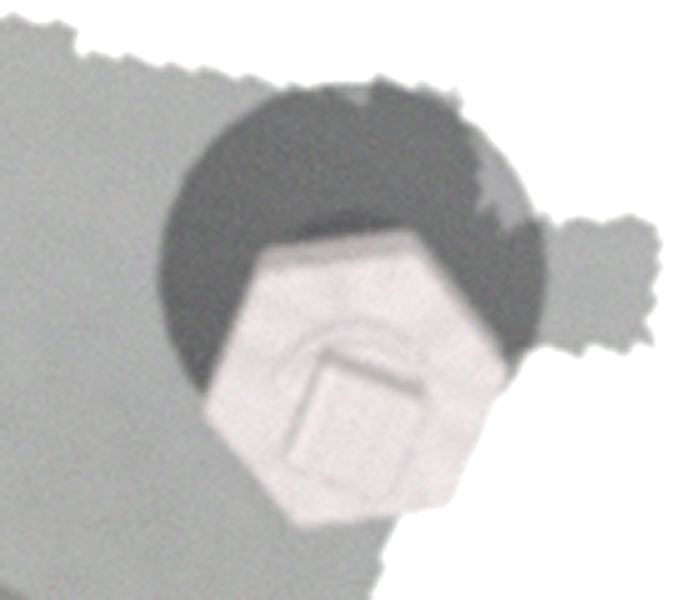

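Three views agree: flats at 32° (mod 60), 40 mm across, centre about (0.612, 0.035), top at about z 0.0935. The nut is therefore roughly 4.3 rad backed off. Turning the wrist back 217° puts the jaws at 152°, with enough range to run the nut down in one grip.

```bash
for k in 1; do python3 -m jog '0 0 0 -1.39 0 0 75;0 0 0 -1.39 0 0 75;0 0 0 -1.39 0 0 75;0 0 0 -1.39 0 0 75;0 0 0 -1.39 0 0 75'; python3 -m jog '0 0 0 -1.39 0 0 75;0 0 0 -1.39 0 0 75;0 0 0 -1.39 0 0 75;0 0 0 -1.39 0 0 75;0 0 0 -1.39 0 0 75';python3 -m jog '0 0 0 -1.39 0 0 75;0 0 0 -1.39 0 0 75;0 0 0 -1.39 0 0 75;0 0 0 -1.39 0 0 75;0 0 0 -1.39 0 0 75';python3 -m jog '0 0 0 -1.39 0 0 75;0 0 0 -1.39 0 0 75;0 0 0 -1.39 0 0 75;0 0 0 -1.39 0 0 75;0 0 0 -1.39 0 0 75';python3 -m jog '0 0 0 -1.39 0 0 75;0 0 0 -1.39 0 0 75;0 0 0 -1.39 0 0 75;0 0 0 -1.39 0 0 75;0 0 0 -1.39 0 0 75';python3 -m jog '0 0 0 -1.39 0 0 75;0 0 0 0 0 0 75'; done | tail -5;  python3 - <<'E'
from nut import *
from station import bot
o=bot.get_obs();c=bot.calibration("wrist");p,d=bot.read_camera("wrist");pickle.dump((c,p,d),open("wrist2.pkl","wb"));cv2.imwrite("pics/wrist2.png",p[:,:,::-1])
T=toolR(o).as_matrix();print("jaw",np.degrees(np.arctan2(T[1,2],T[0,2])))
nut(c,p,d);delta(o,[.6119,.0350,.12])
E
```

```text
t: 4.4
eef_pos: [0.6116, 0.0342, 0.2307]
tool_rot: [0.173, -0.685, 0.173, 0.686]
contact_force: [0.1, 0.7, -0.6]
gripper_width: 0.879
jaw 151.68316989886426
ztop 0.09467869875737334 flat normal mod60 33 widths [0.0402 0.0405 0.0399] centre [0.6124 0.0328] n 1570
square ctr [0.60293394 0.02046573] size [0.04148176 0.03722807] ang mod90 12.903108596801758 z 0.31218670647956703 n 10237
TCP [0.6116 0.0342 0.2307] t 4.4 q [ 0.59  0.6  -1.08  1.66  0.56  1.22  2.04]
axes x,y,z cols:
 [[-0.001 -0.474 -0.88 ]
 [ 0.    -0.88   0.474]
 [-1.     0.     0.001]]
shift mm tool: [110.7  -0.9  -0. ]
```

View pics/wrist2.png

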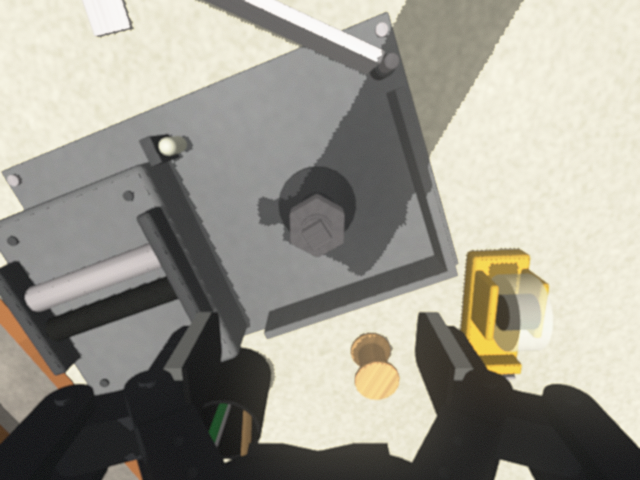

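The jaws are at 151.7°, in line with the flats, and centred over the nut, which shows at about (317,222) with nothing under the fingers. Now I descend.

```bash
python3 -m jog '40 0 0 0 0 0 75;40 0 0 0 0 0 75;40 0 0 0 0 0 70;28 0 0 0 0 0 65;19.5 0 0 0 0 0 60' && python3 -m jog '0 0 0 0 0 0 38;0 0 0 0 0 0 36;0 0 0 0 0 0 34;0 0 0 0 0 0 34;0 0 0 0 0 0 34' 40
python3 - <<'E'
from h import *
from station import bot
o=bot.get_obs();print(o["torque"],np.round(o["q"],2))
for n in["side","wrist"]:
    p,d=bot.read_camera(n);
    if n=="side": p=cv2.resize(p[180:360,230:430],None,fx=3,fy=3,interpolation=cv2.INTER_CUBIC)
    cv2.imwrite(f"pics/{n}3.png",p[:,:,::-1])
E
```

```text
t: 4.95
eef_pos: [0.6108, 0.0342, 0.0615]
tool_rot: [0.174, -0.684, 0.175, 0.686]
contact_force: [0.1, 0.7, 0.2]
gripper_width: 0.701
t: 5.45
eef_pos: [0.612, 0.0338, 0.0636]
tool_rot: [-0.174, 0.686, -0.174, -0.685]
contact_force: [5.4, -1.1, -17.7]
gripper_width: 0.461
[-0.09199322 -0.77175434 -0.00268427] [ 0.5   0.78 -0.93  1.79  0.75  0.97  1.89]
```

```bash
ls pics
```

```text
side0.png
side0z.png
side3.png
top0.png
top0z.png
w1z.png
wrist0.png
wrist1.png
wrist2.png
wrist3.png
```

View pics/side3.png

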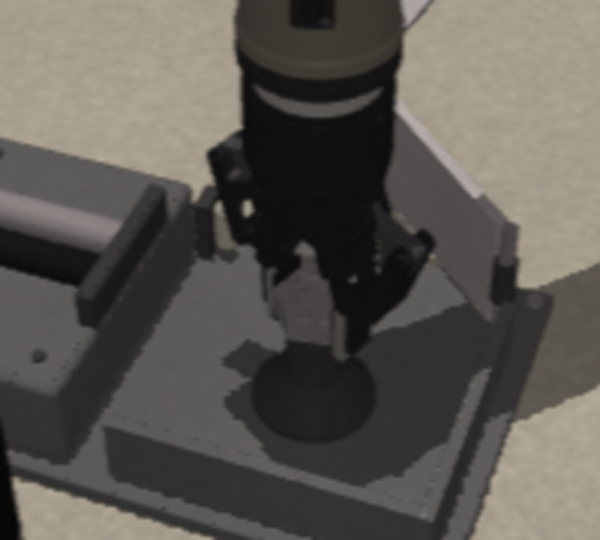

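View pics/wrist3.png

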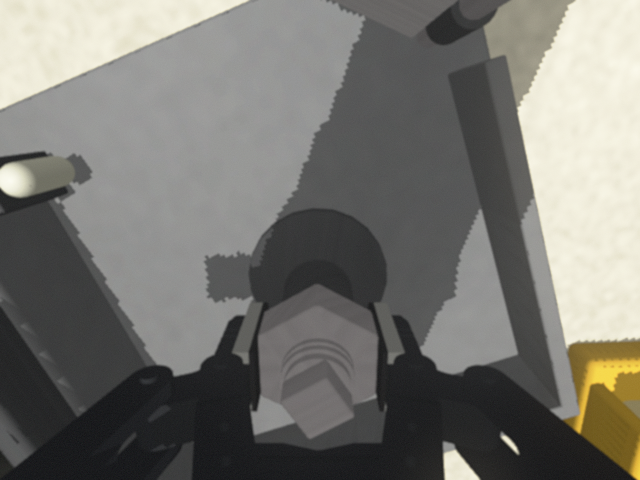

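The nut sits squarely between the pads at about (318,360), opening 39.4 mm, as its flats should give. Now I turn clockwise while following the thread down.

```bash
python3 -m jog '0.6 0 0 0.8 0 0 34;0.3 0 0 1.3 0 0 34;0.2 0 0 1.3 0 0 34;0.2 0 0 1.3 0 0 34;0.2 0 0 1.3 0 0 34' 60
python3 - <<'E'
from h import *
from station import bot
o=bot.get_obs();print(o["torque"],np.round(o["q"],2));T=toolR(o).as_matrix();print("jaw",np.degrees(np.arctan2(T[1,2],T[0,2])))
for n in["wrist"]:
    p,d=bot.read_camera(n);
    cv2.imwrite(f"pics/{n}4.png",p[:,:,::-1])
E
```

```text
t: 6.05
eef_pos: [0.6119, 0.0343, 0.0627]
tool_rot: [-0.378, 0.597, -0.379, -0.597]
contact_force: [2.5, -1.4, -13.1]
gripper_width: 0.457
[-0.14304786 -0.37010183  0.12160737] [ 0.42  0.72 -0.8   1.8   0.64  0.91  1.33]
jaw 115.28360767668809
```

View pics/wrist4.png

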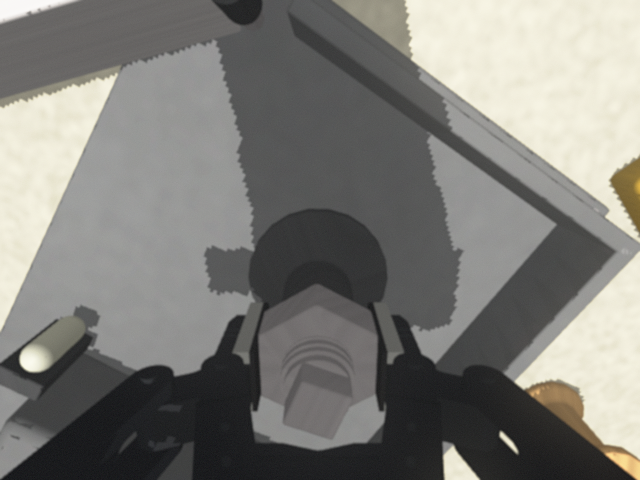

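The torque is 0.12 N m, as given, and the square has stayed put in the world while the nut turns. I go on.

```bash
python3 -m jog '0.3 0 0 1.35 0 0 34;0.2 0 0 1.35 0 0 34;0.2 0 0 1.35 0 0 34;0.2 0 0 1.35 0 0 34;0.2 0 0 1.35 0 0 34' 60 && python3 -m jog '0.2 0 0 1.35 0 0 34;0.2 0 0 1.35 0 0 34;0.2 0 0 1.35 0 0 34;0.2 0 0 1.35 0 0 34;0.2 0 0 1.35 0 0 34'; python3 -c "
from station import bot
import numpy as np
o=bot.get_obs();print(o['torque'],np.round(o['q'],2))"
```

```text
t: 6.6
eef_pos: [0.6119, 0.0348, 0.0618]
tool_rot: [0.561, -0.43, 0.561, 0.43]
contact_force: [1.8, -2.2, -10.5]
gripper_width: 0.458
t: 7.1
eef_pos: [0.6123, 0.035, 0.0609]
tool_rot: [0.676, -0.21, 0.675, 0.21]
contact_force: [1.9, -2.1, -10.9]
gripper_width: 0.457
[-0.37357675 -0.77298648  0.14999265] [ 0.2   0.63 -0.48  1.81  0.39  0.8   0.12]
```

```bash
python3 -m jog '0.3 0 0 1.35 0 0 34;0.2 0 0 1.35 0 0 34;0.2 0 0 1.35 0 0 34;0.2 0 0 1.35 0 0 34;0.2 0 0 1.35 0 0 34' 60 && python3 -m jog '0.2 0 0 1.35 0 0 34;0.2 0 0 1.35 0 0 34;0.2 0 0 1.35 0 0 34;0.1 0 0 0 0 0 34'
python3 - <<'E'
from h import *
from station import bot
o=bot.get_obs();print(o["torque"],np.round(o["q"],2));T=toolR(o).as_matrix();print("jaw",np.degrees(np.arctan2(T[1,2],T[0,2])))
E
```

```text
t: 7.6
eef_pos: [0.6128, 0.0351, 0.06]
tool_rot: [0.707, 0.037, 0.705, -0.037]
contact_force: [3.4, -3.2, -10.0]
gripper_width: 0.46
t: 8.0
eef_pos: [0.613, 0.0349, 0.0594]
tool_rot: [0.684, 0.185, 0.682, -0.184]
contact_force: [4.1, -4.0, -8.0]
gripper_width: 0.456
[-0.99953073 -0.9437163  -0.12814149] [-0.01  0.59 -0.2   1.83  0.17  0.74 -0.83]
jaw -30.210497315994225
```

```bash
python3 -m jog '0.2 0 0 1.3 0 0 34;0.2 0 0 1.3 0 0 34;0.2 0 0 1.3 0 0 34' 60
python3 - <<'E'
from h import *
from station import bot
o=bot.get_obs();print(o["torque"],np.round(o["q"],2));T=toolR(o).as_matrix();print("jaw",np.degrees(np.arctan2(T[1,2],T[0,2])))
E
python3 -m jog '0.2 0 0 1.3 0 0 34;0.2 0 0 1.3 0 0 34' 60
python3 - <<'E'
from h import *
from station import bot
o=bot.get_obs();print(o["torque"],np.round(o["q"],2));T=toolR(o).as_matrix();print("jaw",np.degrees(np.arctan2(T[1,2],T[0,2])))
E
```

```text
t: 8.3
eef_pos: [0.6132, 0.0347, 0.0589]
tool_rot: [0.632, 0.32, 0.63, -0.319]
contact_force: [3.2, -5.0, -8.3]
gripper_width: 0.458
[-1.23053879 -0.88278114  0.13367851] [-0.08  0.58 -0.1   1.83  0.08  0.73 -1.17]
jaw -53.68702028551117
t: 8.5
eef_pos: [0.6133, 0.0345, 0.0585]
tool_rot: [0.583, 0.403, 0.581, -0.401]
contact_force: [3.5, -5.9, -7.9]
gripper_width: 0.454
[-1.37606365 -0.89051611  0.12713303] [-0.14  0.58 -0.03  1.84  0.03  0.72 -1.39]
jaw -69.2894329033016
```

```bash
cat > st.py <<'E'
from h import *
from station import bot
o=bot.get_obs();T=toolR(o).as_matrix();print("TQ",np.round(o["torque"],2),"q7",round(o["q"][6],2),"jaw",round(np.degrees(np.arctan2(T[1,2],T[0,2])),1))
E
python3 -m jog '0.2 0 0 1.2 0 0 34;0.2 0 0 1.2 0 0 34' 60; python3 st.py
python3 -m jog '0.1 0 0 0.8 0 0 34;0.1 0 0 0.8 0 0 34' ; python3 st.py
```

```text
t: 8.7
eef_pos: [0.6133, 0.0344, 0.0582]
tool_rot: [0.528, 0.472, 0.526, -0.471]
contact_force: [3.9, -5.2, -7.5]
gripper_width: 0.456
TQ [-1.54 -0.79  0.1 ] q7 -1.59 jaw -83.7
t: 8.9
eef_pos: [0.6133, 0.0343, 0.058]
tool_rot: [0.487, 0.514, 0.485, -0.513]
contact_force: [3.8, -6.1, -6.5]
gripper_width: 0.457
TQ [-1.58 -0.66  0.18] q7 -1.73 jaw -93.2
```

```bash
python3 -m jog '0.1 0 0 0.8 0 0 34;0.1 0 0 0.8 0 0 34' 80; python3 st.py
python3 -m jog '0.1 0 0 0.8 0 0 34;0.1 0 0 0.8 0 0 34' ; python3 st.py
```

```text
t: 9.1
eef_pos: [0.6132, 0.0342, 0.0579]
tool_rot: [0.443, 0.552, 0.441, -0.551]
contact_force: [3.0, -7.2, -3.5]
gripper_width: 0.457
TQ [-1.83 -0.5   2.53] q7 -1.86 jaw -102.6
t: 9.3
eef_pos: [0.6147, 0.0337, 0.0582]
tool_rot: [0.4, 0.586, 0.395, -0.584]
contact_force: [18.9, -16.5, -4.4]
gripper_width: 0.456
TQ [-3.67 -4.5   4.77] q7 -1.99 jaw -111.6
```

The torque jumped from 0.18 to 4.8 N m, so the nut is seated. I check the fit in the wrist view before releasing.

```bash
python3 - <<'E'
from station import bot
import cv2
p,d=bot.read_camera("wrist");cv2.imwrite("pics/wrist5.png",p[:,:,::-1])
E
python3 st.py
```

```text
TQ [-2.11 -1.7   3.99] q7 -2.0 jaw -111.9
```

View pics/wrist5.png

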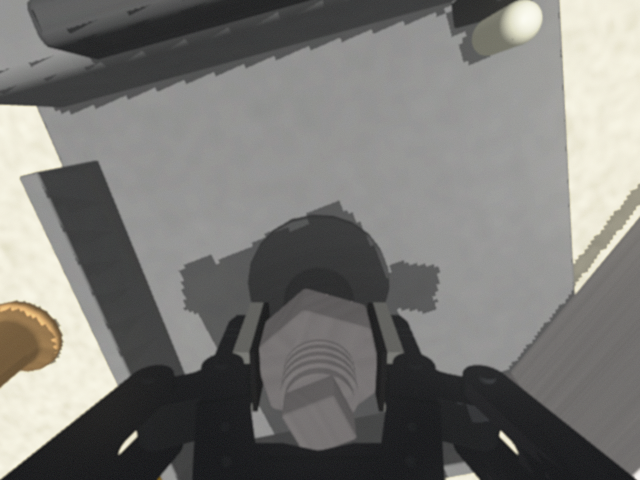

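The nut lags the pads by a few degrees, having slipped against the hard stop. I open, rise and check.

```bash
python3 -m jog '0 0 0 0 0 0 45;0 0 0 0 0 0 55;0 0 0 0 0 0 65;0 0 0 0 0 0 70;-10 0 0 0 0 0 70' && python3 -m jog '-40 0 0 0 0 0 70;-45 0 0 0 0 0 70;-45 0 0 0 0 0 70;-30 0 0 0 0 0 70'; python3 st.py
python3 - <<'E'
from nut import *
from station import bot
c=bot.calibration("wrist");p,d=bot.read_camera("wrist");pickle.dump((c,p,d),open("wrist6.pkl","wb"));cv2.imwrite("pics/wrist6.png",p[:,:,::-1]);nut(c,p,d)
for n in ["side","top"]:
    c=bot.calibration(n);p,d=bot.read_camera(n);pickle.dump((c,p,d),open(n+"6.pkl","wb"));cv2.imwrite(f"pics/{n}6.png",p[:,:,::-1])
c,p,d=pickle.load(open("side6.pkl","rb"));nut(c,p,d)
E
```

```text
t: 9.85
eef_pos: [0.6108, 0.0357, 0.0659]
tool_rot: [-0.393, -0.587, -0.395, 0.588]
contact_force: [-0.1, 0.3, 0.3]
gripper_width: 0.817
t: 10.25
eef_pos: [0.6128, 0.0351, 0.2309]
tool_rot: [0.394, 0.589, 0.393, -0.586]
contact_force: [1.1, -0.7, -0.7]
gripper_width: 0.817
TQ [ 0.04 -0.02  0.01] q7 -2.04 jaw -112.3
ztop 0.08921664135227514 flat normal mod60 22 widths [0.0401 0.0401 0.0404] centre [0.6127 0.0334] n 1417
square ctr [0.6174144  0.03335656] size [0.05410108 0.02798326] ang mod90 67.46648406982422 z 0.31241966617367556 n 10953
ztop 0.08762476110155515 flat normal mod60 23 widths [0.0396 0.0404 0.0416] centre [0.6133 0.035 ] n 238
square ctr [0.60284307 0.04138262] size [0.06341781 0.0432612 ] ang mod90 55.308067321777344 z 0.33852745183095806 n 1293
```

View pics/wrist6.png

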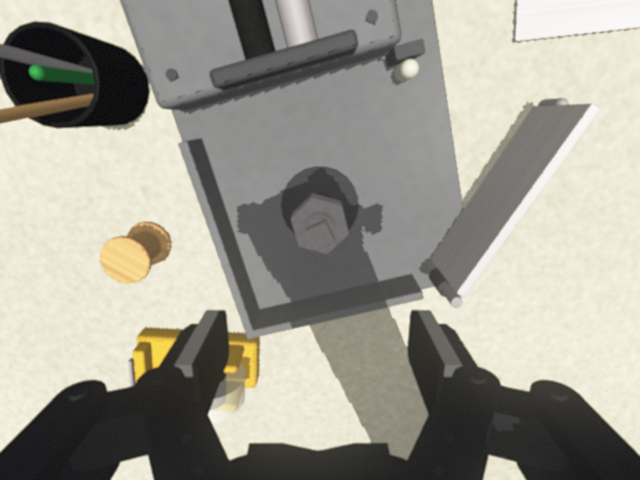

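View pics/side6.png

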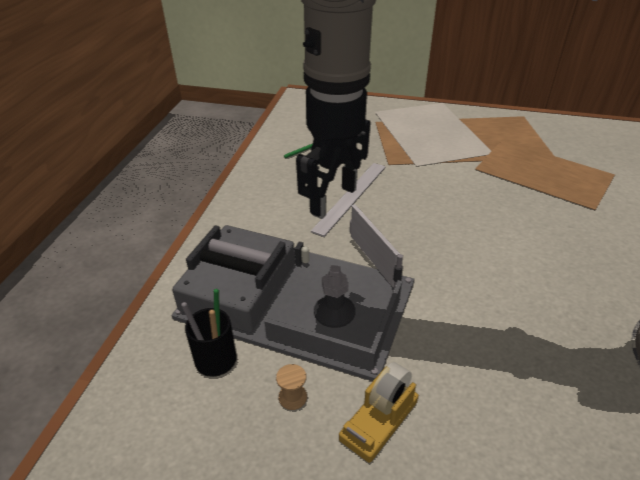

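Run:
```python
from h import *
for n in ["wrist1","wrist2","wrist6","side0","side6","top0"]:
    c,p,d=pickle.load(open(n+".pkl","rb"));P=cloud(c,d);r=np.hypot(P[...,0]-.612,P[...,1]-.035)
    m=(r<.016)&(P[...,2]>.1105)&(P[...,2]<.122)
    S=P[m][:,:2];rs=cv2.minAreaRect((S*1e4).astype(np.float32));print(n,m.sum(),np.round(np.array(rs[0])/1e4,4),np.round(np.array(rs[1])/10,1),round(rs[2]%90,1))
for n in ["wrist2","wrist1","wrist6"]:
    c,p,d=pickle.load(open(n+".pkl","rb"));cv2.imwrite(f"pics/{n}b.png",np.clip(cv2.resize(p[190:265,275:360],None,fx=7,fy=7,interpolation=cv2.INTER_CUBIC)*2.2,0,255).astype(np.uint8)[:,:,::-1])
```

```text
wrist1 551 [0.6126 0.0336] [16.2 16.2] 4.2
wrist2 554 [0.6123 0.0328] [16.2 16.5] 4.1
wrist6 545 [0.6128 0.0334] [16.2 16.1] 3.2
side0 82 [0.6128 0.035 ] [15.5 18.3] 4.6
side6 82 [0.6127 0.0347] [15.6 19.3] 1.8
top0 76 [0.6103 0.0367] [15.4 14.4] 6.6
```

View pics/wrist6b.png

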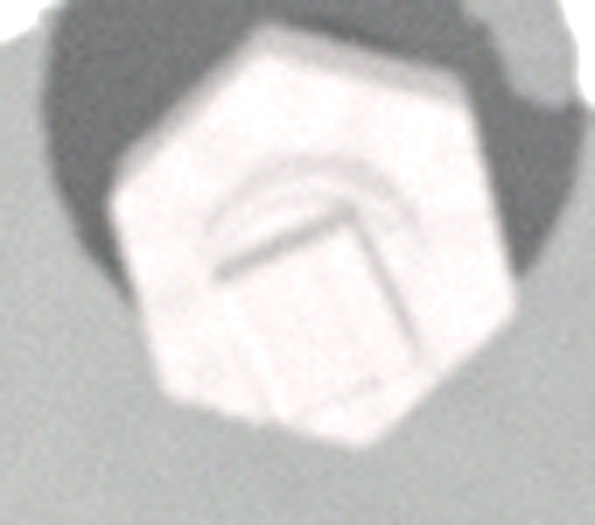

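View pics/wrist2b.png

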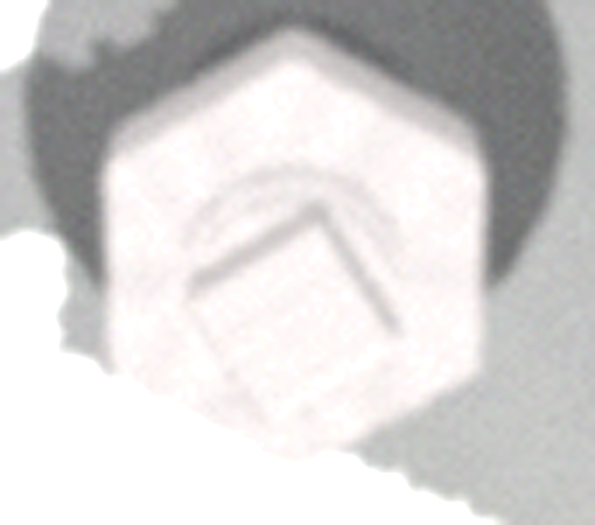

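The nut top has dropped 5.5 mm to about z 0.088 (4.36 rad turned), so it is seated. The bolt square is unchanged within about 1°. Next is the door, and I turn the wrist so the narrow side of the closed fingers faces it.

```bash
python3 -m jog '0 0 0 -1.37 0 0 20;0 0 0 -1.37 0 0 0;0 0 0 -1.37 0 0 0;0 0 0 -1.37 0 0 0;0 0 0 -1.37 0 0 0' >/dev/null; python3 -m jog '0 0 0 -1.37 0 0 0;0 0 0 -1.37 0 0 0;0 0 0 -1.37 0 0 0;0 0 0 -1.37 0 0 0;0 0 0 -1.37 0 0 0'; python3 st.py; python3 -c "
from h import *
from station import bot
delta(bot.get_obs(),[.532,-.170,.231])"
```

```text
t: 11.4
eef_pos: [0.6108, 0.0349, 0.2252]
tool_rot: [0.682, 0.181, 0.684, -0.182]
contact_force: [0.7, -0.3, 0.5]
gripper_width: 0.003
TQ [-0.04 -0.    0.01] q7 -0.71 jaw -29.8
TCP [0.6108 0.0349 0.2252] t 11.4 q [-0.1   0.38 -0.07  1.71  0.03  1.05 -0.71]
axes x,y,z cols:
 [[-0.003  0.497  0.868]
 [-0.     0.868 -0.497]
 [-1.    -0.001 -0.002]]
shift mm tool: [  -5.6 -217.    33.4]
```

```bash
python3 -m jog '-1 -43.5 7 0 0 0 0;-1 -43.5 7 0 0 0 0;-1 -43.5 7 0 0 0 0;-1 -43.5 7 0 0 0 0;-1 -43.5 7 0 0 0 0'
python3 - <<'E'
from h import *
from station import bot
o=bot.get_obs();delta(o,[.532,-.170,.055])
c=bot.calibration("wrist");p,d=bot.read_camera("wrist");cv2.imwrite("pics/wrist7.png",p[:,:,::-1])
E
```

```text
t: 11.9
eef_pos: [0.5311, -0.1719, 0.2305]
tool_rot: [0.682, 0.184, 0.684, -0.184]
contact_force: [0.8, -0.7, 0.7]
gripper_width: 0.005
TCP [ 0.5311 -0.1719  0.2305] t 11.9 q [ 0.2   0.29  0.01  1.84 -0.    1.02 -0.32]
axes x,y,z cols:
 [[-0.002  0.502  0.865]
 [ 0.001  0.865 -0.502]
 [-1.    -0.    -0.002]]
shift mm tool: [1.755e+02 2.200e+00 1.000e-01]
```

View pics/wrist7.png

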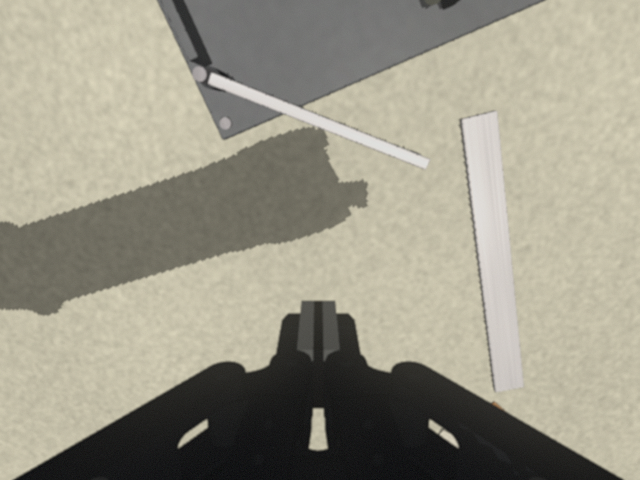

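The door spans (200,75) to (428,162), clear ahead of the shut fingers; the straightedge is off to the right. I descend.

```bash
python3 -m jog '44 0 0 0 0 0 0;44 0 0 0 0 0 0;44 0 0 0 0 0 0;43 0 0 0 0 0 0;0 0 0 0 0 0 0' 60
cat > door.py <<'E'
from h import *
from station import bot
import sys
o=bot.get_obs();H=np.array([.5155,-.041])
c=o["eef_pos"][:2];print("F",np.round(o["contact_force"],1),"tcp",np.round(o["eef_pos"],4))
v=c-H;r=np.hypot(*v);a=np.arctan2(v[1],v[0])
off=.0155
print("r",r,"TCP polar deg",np.degrees(a),"theta if touching",np.degrees(-(a+np.arcsin(off/r)))-7.8)
T=toolR(o).as_matrix();print("jaw",np.degrees(np.arctan2(T[1,2],T[0,2])))
for th in map(float,sys.argv[1:]):
    A=np.radians(-7.8-th);u=np.array([np.cos(A),np.sin(A)]);n=np.array([u[1],-u[0]])
    t=H+.11*u+off*n;print("open",th,"target",np.round(t,4),"tool shift y,z",np.round(1000*np.array([np.append(t-c,0)@T[:,1],np.append(t-c,0)@T[:,2]]),1))
E
python3 door.py 43.9 30 20 10 5 2 0
```

```text
t: 12.45
eef_pos: [0.5275, -0.169, 0.0506]
tool_rot: [0.678, 0.184, 0.687, -0.184]
contact_force: [-1.2, 0.5, 0.0]
gripper_width: -0.0
F [-1.2  0.5  0. ] tcp [ 0.5275 -0.169   0.0506]
r 0.12857077440050516 TCP polar deg -84.63853570702771 theta if touching 69.91433396174024
jaw -30.120229443893
open 43.9 target [ 0.5715 -0.1369] tool shift y,z [49.8 22. ]
open 30.0 target [ 0.5929 -0.1207] tool shift y,z [74.6 32.3]
open 20.0 target [ 0.6056 -0.106 ] tool shift y,z [93.7 35.9]
open 10.0 target [ 0.6155 -0.0894] tool shift y,z [113.   36.1]
open 5.0 target [ 0.6193 -0.0805] tool shift y,z [122.6  35. ]
open 2.0 target [ 0.6213 -0.075 ] tool shift y,z [128.4  33.9]
open 0.0 target [ 0.6224 -0.0713] tool shift y,z [132.1  33. ]
```

```bash
python3 -m jog '0 15 8 0 0 0 0;0 15 7 0 0 0 0;0 10 5 0 0 0 0;0 8 4 0 0 0 0;0 8 3 0 0 0 0'; python3 -m jog '0 8 3 0 0 0 0;0 8 3 0 0 0 0;0 8 2 0 0 0 0;0 7 1 -0.4 0 0 0;0 7 1 -0.4 0 0 0'; python3 door.py 10 5 2 0
```

```text
t: 12.95
eef_pos: [0.5856, -0.1355, 0.0575]
tool_rot: [0.683, 0.184, 0.682, -0.184]
contact_force: [-0.3, -0.6, 0.4]
gripper_width: 0.001
t: 13.45
eef_pos: [0.6121, -0.1076, 0.0563]
tool_rot: [0.69, 0.154, 0.69, -0.154]
contact_force: [-1.5, -0.5, 0.9]
gripper_width: -0.0
F [-1.5 -0.5  0.9] tcp [ 0.6121 -0.1076  0.0563]
r 0.11726879318981548 TCP polar deg -34.57696321588189 theta if touching 19.181669186620702
jaw -25.153930812846294
open 10.0 target [ 0.6155 -0.0894] tool shift y,z [17.9 -4.6]
open 5.0 target [ 0.6193 -0.0805] tool shift y,z [27.6 -4.9]
open 2.0 target [ 0.6213 -0.075 ] tool shift y,z [33.4 -5.5]
open 0.0 target [ 0.6224 -0.0713] tool shift y,z [37.2 -6.1]
```

```bash
python3 -m jog '0 6 -1 -0.6 0 0 0;0 6 -1 -0.6 0 0 0;0 6 -1 -0.6 0 0 0'; python3 door.py 5 0
python3 - <<'E'
from station import bot
import cv2
p,d=bot.read_camera("side");cv2.imwrite("pics/side8.png",cv2.resize(p[180:360,170:430],None,fx=3,fy=3)[:,:,::-1])
E
```

```text
t: 13.75
eef_pos: [0.6161, -0.09, 0.0565]
tool_rot: [0.702, 0.088, 0.701, -0.088]
contact_force: [-0.4, -0.7, 0.5]
gripper_width: -0.003
F [-0.4 -0.7  0.5] tcp [ 0.6161 -0.09    0.0565]
r 0.11190665058952215 TCP polar deg -25.946116594271967 theta if touching 10.184579371840137
jaw -14.310059679800771
open 5.0 target [ 0.6193 -0.0805] tool shift y,z [10.   0.8]
open 0.0 target [ 0.6224 -0.0713] tool shift y,z [19.6  1.4]
```

View pics/side8.png

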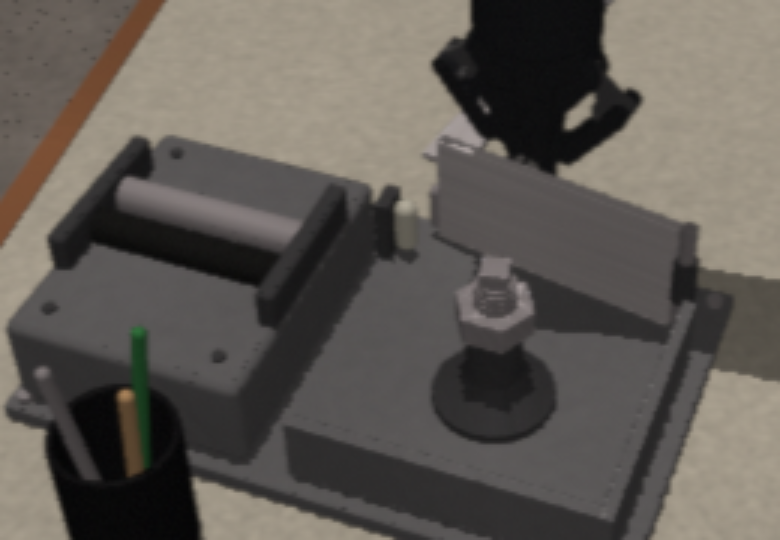

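The door is following the fingers, with about 15° left and its free edge at (437,190) nearing the roller at (405,225). I push on in small steps, watching the force.

```bash
python3 -m jog '0 4 0 -0.5 0 0 0;0 4 0 -0.5 0 0 0'; python3 -m jog '0 4 0 0 0 0 0;0 3 0 0 0 0 0';python3 -m jog '0 2 0 0 0 0 0;0 2 0 0 0 0 0'; python3 door.py 0
```

```text
t: 14.0
eef_pos: [0.6178, -0.0825, 0.0565]
tool_rot: [0.705, 0.052, 0.705, -0.052]
contact_force: [-0.2, -0.1, 0.4]
gripper_width: -0.003
t: 14.2
eef_pos: [0.6183, -0.0788, 0.0565]
tool_rot: [0.705, 0.053, 0.705, -0.055]
contact_force: [-0.1, -11.8, 0.9]
gripper_width: 0.001
t: 14.4
eef_pos: [0.6185, -0.0778, 0.0565]
tool_rot: [0.705, 0.053, 0.705, -0.057]
contact_force: [-0.8, -12.8, 1.6]
gripper_width: -0.001
F [ -0.8 -12.8   1.6] tcp [ 0.6185 -0.0778  0.0565]
r 0.10935757679500212 TCP polar deg -19.67539709645443 theta if touching 3.7270335273121082
jaw -8.91640596032881
open 0.0 target [ 0.6224 -0.0713] tool shift y,z [7.1 2.8]
```

```bash
python3 -m jog '0 2 0 0 0 0 0';python3 -m jog '0 2 0 0 0 0 0'; python3 -m jog '0 2 0 0 0 0 0'; python3 door.py 0
```

```text
t: 14.5
eef_pos: [0.6191, -0.0749, 0.0566]
tool_rot: [0.705, 0.053, 0.705, -0.057]
contact_force: [0.8, -6.6, -0.8]
gripper_width: 0.002
t: 14.6
eef_pos: [0.6198, -0.0714, 0.0565]
tool_rot: [0.705, 0.053, 0.705, -0.056]
contact_force: [-0.9, -15.9, 0.3]
gripper_width: 0.005
t: 14.7
eef_pos: [0.6197, -0.0715, 0.0565]
tool_rot: [0.705, 0.052, 0.705, -0.057]
contact_force: [-0.1, -15.7, 1.6]
gripper_width: 0.002
F [ -0.1 -15.7   1.6] tcp [ 0.6197 -0.0715  0.0565]
r 0.10861642358078259 TCP polar deg -16.306191248183794 theta if touching 0.3018448091881334
jaw -8.85629903628551
open 0.0 target [ 0.6224 -0.0713] tool shift y,z [0.6 2.6]
```

The force dropped to 6.6 N as the door went past the roller, then rose to 16 N at the predicted shut position. One firm push more, then I back off and look.

```bash
python3 -m jog '0 2 0 0 0 0 0;0 1 0 0 0 0 0'; python3 -m jog '0 -10 0 0 0 0 0;0 -20 0 0 0 0 0;0 -40 0 0 0 0 0;-40 -20 0 0 0 0 0;-50 0 0 0 0 0 0'; python3 -m jog '-45 0 0 0 0 0 0;-45 0 0 0 0 0 0;0 -45 0 0 0 0 0;0 -45 0 0 0 0 0;0 0 0 0 0 0 0'
python3 - <<'E'
from nut import *
from station import bot
for n,(x0,y0,x1,y1) in dict(top=(225,115,425,335),side=(170,200,420,380)).items():
    c=bot.calibration(n);p,d=bot.read_camera(n);pickle.dump((c,p,d),open(n+"9.pkl","wb"))
    cv2.imwrite(f"pics/{n}9.png",cv2.resize(np.clip(p[y0:y1,x0:x1]*1.4,0,255).astype(np.uint8),None,fx=2.7,fy=2.7,interpolation=cv2.INTER_CUBIC)[:,:,::-1])
    P=cloud(c,d);r=np.hypot(P[...,0]-.5155,P[...,1]+.041)
    m=(P[...,2]>.089)&(P[...,2]<.095)&(r<.172)&(r>.02)&(P[...,1]<-.02)&(P[...,0]<.695);m&=(P[...,1]>-.2)
    l=cv2.fitLine(P[m][:,:2].astype(np.float32),cv2.DIST_HUBER,0,.01,.01).ravel();print(n,m.sum(),"door dir",np.degrees(np.arctan(l[1]/l[0])),"shut -7.8");nut(c,p,d)
E
```

```text
t: 14.9
eef_pos: [0.6197, -0.0715, 0.0565]
tool_rot: [0.705, 0.052, 0.705, -0.059]
contact_force: [-1.0, -19.0, 2.1]
gripper_width: 0.001
t: 15.4
eef_pos: [0.604, -0.1557, 0.1449]
tool_rot: [0.703, 0.055, 0.707, -0.055]
contact_force: [1.2, 0.2, 0.5]
gripper_width: 0.001
t: 15.9
eef_pos: [0.5912, -0.2487, 0.2368]
tool_rot: [0.705, 0.055, 0.705, -0.058]
contact_force: [-0.5, -0.3, 0.4]
gripper_width: 0.001
top 293 door dir -7.9059196 shut -7.8
ztop 0.08727958018515736 flat normal mod60 21 widths [0.0401 0.0391 0.0393] centre [0.6108 0.0361] n 226
square ctr [0.61046001 0.0367836 ] size [0.01549466 0.01452237] ang mod90 6.177801609039307 z 0.11351183200365522 n 79
side 327 door dir -7.2532864 shut -7.8
ztop 0.08757185167593196 flat normal mod60 23 widths [0.0398 0.0414 0.0427] centre [0.613  0.0353] n 238
square ctr [0.6129478  0.03441334] size [0.0156492  0.01928985] ang mod90 4.019834041595459 z 0.1136364736730659 n 88
```

View pics/top9.png

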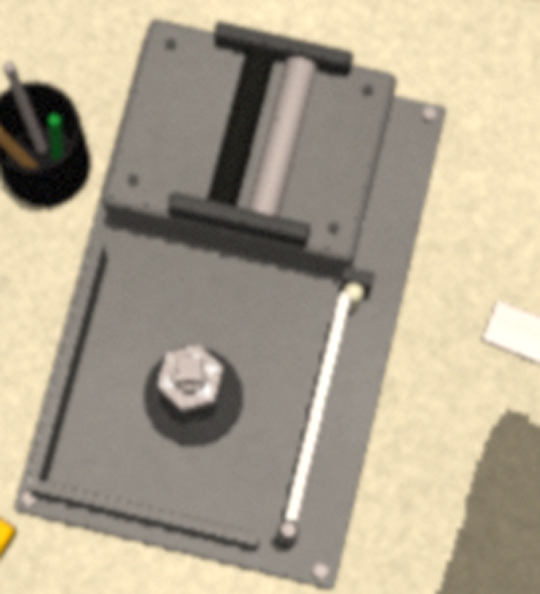

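View pics/side9.png

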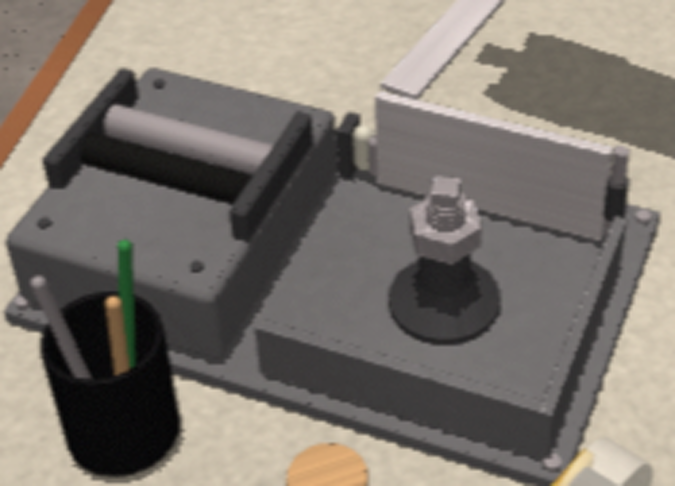

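The top view shows the door running along the bay edge from (288,530) to (350,292), home on the roller at (354,291). The pictures also show the nut seated and the other items where they were.

```bash
python3 -c "
from station import bot
bot.hand_in()"
```

```text
the job is handed in; nothing more can be done
```

I ran the jam nut down and tightened it against the boss. Then I pushed the guard door shut onto its roller catch, backed the arm clear and handed in at about 16 s.

- **Nut:** It turned about 4.36 rad clockwise in one grip. Its top dropped 5.5 mm to about z = 88 mm, the seated height. At the stop the torque jumped from about 0.15 to 4.8 N m, and the pads slipped about 14° on the flats there.
- **Bolt:** The square end kept its angle within about 1° in the wrist view (4.2° before, 3.2° after) and the top view (6.6° before, 6.2° after). The coarser side view read 4.6° before, 1.8° after tightening and 4.0° at the end, which I put down to measuring noise.
- **Door:** The push force rose to about 13 N, fell to 7 N as it passed the roller, then rose to 16–19 N against the stop. After backing off, the door's direction measured -7.9° (top) and -7.3° (side), against -7.8° for fully shut.
- **Tools nearby:** The arm stayed clear of the dispenser, bobbin, pot and straightedge. They look unmoved where the last pictures show them, but I did not measure their positions.

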